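# Show the dough batch tag to the counter reader

## Robot

A 7-joint arm with a two-finger parallel gripper is mounted at the origin on the work surface. World frame = base frame: x ahead of the robot, y to its left, z up, the work surface at z = 0. Lengths are in m, angles in rad, forces in N, time in s.
With the tool pointing down it reaches from about 0.425 to 0.875 m from the base axis. Payload 4.7 kg.
Tool frame: the origin (TCP) lies on the centre line of the jaws, within the pads' length; the fingertips stand 19 mm ahead of it and the grasp point (between the pads) is the TCP (ctrl.nose_length is the distance from the TCP to the fingertips, in m); z points along the fingers, x is the direction in which the jaws open and shut, and the axes are right-handed (so a half turn about z gives the same grasp; the last joint's range is limited). The gripper opens to 87 mm and grips with 3 to 60 N. Pads are 19 mm wide; open, the fingers measure 117 mm over their backs; the gripper's body (75 mm by 190 mm) begins 51 mm behind the grasp point.
Start: joints at [1.229, 0.321, -0.07, 1.45, 0.023, 1.371, -0.057], TCP at [0.226, -0.609, 0.242] pointing down, gripper open.
Joint ranges: [-2.86, 2.86], [-0.3, 2.09], [-1.38, 1.24], [0.06, 2.45], [-1.56, 4.7], [0.09, 2.05], [-2.69, 2.69]. Speed limits (rad/s): [2.57, 2.57, 3.14, 3.14, 3.14, 3.14, 3.14].

## Interface

Orientations are given as a rotation vector (axis times angle).
In Python, from bench import ctrl gives the robot as it stands. The module is installed in compiled form; this text tells all that it offers.
- The arm moves only by the shell command python3 -m crank 'ROWS' [OPENING] [FORCE]. ROWS is a JSON object of lists of equal length, an entry for each row: "dp": the shift along the tool's x, y, z in cm, a list of three; "delta_rot": the turn, a rotation vector about the tool's x, y, z in rad, a list of three. In form: {"dp": [[x, y, z], ...], "delta_rot": [[rx, ry, rz], ...]}. A call has exactly 8 rows; each row shifts and turns the commanded pose from where the row before left it, along the tool's axes as they then stand; what a row does not reach is not made up. A row lasts 1/10 s, in which the tool goes at most 50 mm and 8.59 degrees, less where a joint would pass 70% of its speed; a pose out of reach is approached as far as the arm can. A call with a gripper value outside its range is refused whole. OPENING is the finger opening in cm, from 0 to 8.7, set as the call begins (- or left out, the last holds). The fingers move at their own pace and stop on an object; FORCE is the grip in N (left out, the last holds). Time passes only in rows, so rows that do not move let the fingers close, or fill a call up. It gives the time, the measured TCP pose, the force and the opening at its end, in the units of the state.
- ctrl.get_state(): the state, without advancing time (a new reading comes with each control period).
- ctrl.get_image(name): name is "scene" or "top"; returns the picture (384x512x3 uint8, blue, green, red); there is no depth.
- ctrl.camera_info(name): a dict with "camera_matrix" (3x3 intrinsics, pixels), "xyz" and "orientation" of the camera in the world. Camera axes: x right, y down, z forward; pixel columns grow to the right and rows downward; lengths in m; the calibration is good to about 2 mm. A picture is of the moment at which its call begins. camera_info takes no time and is no camera call.
- ctrl.close_job(): hands the job in, once; it reports no verdict.
The state is a dict: "time": time; "joint_positions": joint angles; "qd": joint speeds; "joint_torque": joint torques, N m; "position": TCP position; "tool_rot": TCP orientation; "ft_force": force on the tool from outside, world axes, zero at the start; "torque": the same for the moment, N m; "grip_width": opening from 0.0 (shut) to 1.0 (fully open).
Only numpy, scipy, OpenCV 4.12 (cv2) and the standard library are available. Lean on these libraries where they do the work, as an engineer would, in place of code of your own. Each camera call takes 0.05 s, during which the arm holds its last target.

## Task

Draw the clear plastic batch tag out of its steel holder, find its frosted label end by the small corner notch, and hold the tag label side up in front of the label reader, so that the middle of the label is squarely facing the reader's eye about 12 cm away from it. Grip the tag by its clear part, so that no finger covers the frosted end; leave the pan, the shaker and the bowl where they are. The job ends holding: finish with the tag held still in the gripper in front of the eye, touching nothing else.

Things in the scene. Friction and masses are not known exactly. Their poses are not given: they have to be found in the camera images.
- tag: Clear plastic plate 120 (x) x 8 (y) x 56 (z) mm, 45 to 80 g, at first on edge in the holder, notch at the top. The 40 mm at its +x end is frosted, the other 80 mm clear. Notch 14 mm long, 12 mm high cuts the +x +z corner. Label only on the +y face: seen label side on with the notched edge on top, the notch is top left. Origin: middle of the lower long edge, mid-thickness.
- label (a point): Middle of the label (20 x 20 mm of small black dots on the frosted end), at tag x 40, y 4, z 28 mm. Axes as the tag's; +y points out of the label.
- holder: Fixed low steel block 150 (x) x 60 (y) x 22 (z) mm with a slot along its x, 10 mm wide, 130 mm long, 16 mm deep, in which the tag stands, 40 mm of it sticking out above the block. Origin: centre of the underside, on the counter. Same after half a turn, so it does not tell which end of the tag is frosted.
- reader: Fixed label reader: grey foot 110 mm across, steel column 24 mm thick, grey head 60 x 62 x 46 mm with a black face and round eye looking down and back at the robot at 45 degrees. Origin: on the counter under aim; x points away from the robot. Eye at x 85, z 245 mm; head beyond and above it, up to z 310 mm; column at x 140 mm.
- aim (a point): Point in mid-air where the middle of the label belongs: 160 mm above the counter, 120 mm in front of the eye on its line of sight. +y points at the eye (ahead and up at 45 degrees), z up and back to the robot at 45 degrees, x level to the robot's right: a rightly presented tag has its axes parallel to these.
- pan: Bystander: loose open steel pan, 100 x 160 x 50 mm high. Origin: centre of its underside.
- shaker: Bystander: loose white jar, 60 mm diameter, 110 mm high. Origin: centre of its underside.
- bowl: Bystander: loose white bowl, 110 mm diameter, 50 mm high, mouth up. Origin: centre of its underside.
Things that resemble listed ones, but are neither listed nor needed, are in the scene too. Of the things that look like the tag, the middle-sized one is meant.

How it is judged:
By the outcome, as a careful person would: the job done as asked, in the order asked, and still so for the second after the job is handed in, while the arm keeps its last pose, push and grip.
It also fails if it takes over 35 s, if anything falls off the work surface, if the arm or the gripper's body presses on something with over 40 N, if the wrist force passes 120 N, or if a joint passes its speed limit or range.

## Working session

There is one attempt and no reset: what is moved stays moved. The work goes in short steps, Python scripts to look and compute and a shell command to move; the robot and the scene stay as the last step left them, time stands still between calls to the robot, and variables do not carry over. Pictures are saved under pics/ and viewed, and the job is handed in when it is done.

```bash
mkdir -p pics; python3 - <<'E'
from bench import ctrl
import cv2
s=ctrl.get_state();print(s)
for n in("scene","top"):
    im=ctrl.get_image(n);cv2.imwrite(f"pics/{n}0.png",im)
    print(n,ctrl.camera_info(n))
E
```

```text
{'time': 0.0, 'joint_positions': array([ 1.22912511,  0.32179928, -0.07006007,  1.4517065 ,  0.0225928 ,
        1.37080009, -0.05688857]), 'qd': array([ 0.00127109,  0.00202598, -0.00070516, -0.00086858,  0.0014149 ,
        0.00084045,  0.0001676 ]), 'joint_torque': array([-4.85949731e-04, -4.91293502e+01, -4.04026229e-01, -3.12523592e+01,
       -6.37664529e-02,  4.39361797e-02,  1.47004666e-04]), 'position': array([ 0.22616022, -0.60881722,  0.24046088]), 'tool_rot': array([-2.57865061e+00,  1.79270241e+00,  2.57171828e-03]), 'ft_force': array([0.68193028, 0.37875132, 0.34346735]), 'torque': array([ 0.02482366, -0.03233267,  0.00427298]), 'grip_width': 0.995886295487134}
scene {'camera_matrix': array([[347.66716356,   0.        , 254.83171503],
       [  0.        , 347.66716356, 194.21047592],
       [  0.        ,   0.        ,   1.        ]]), 'xyz': array([1.27165598, 0.37940535, 0.69154137]), 'orientation': array([-1.20944225, -2.09210848,  1.09525283])}
top {'camera_matrix': array([[365.98776369,   0.        , 256.01901642],
       [  0.        , 365.98776369, 191.01969324],
       [  0.        ,   0.        ,   1.        ]]), 'xyz': array([ 0.45466814, -0.04446265,  1.2039947 ]), 'orientation': array([-2.15482903,  2.20029893, -0.06199609])}
```

View pics/scene0.png

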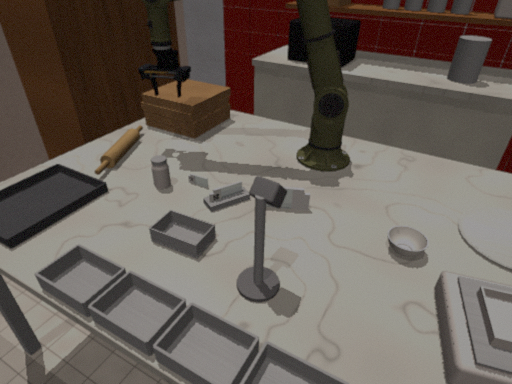

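View pics/top0.png

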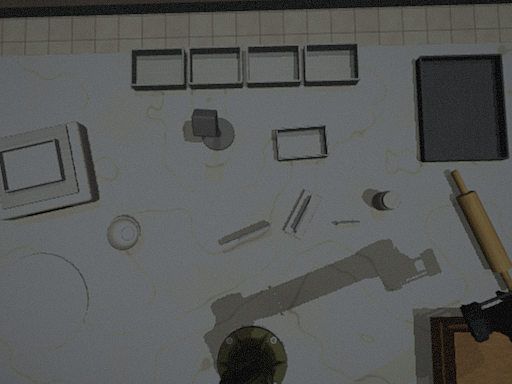

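```bash
python3 - <<'E'
import cv2,numpy as np
a=cv2.imread("pics/top0.png")[175:260,205:375]
b=cv2.imread("pics/scene0.png")[150:235,170:330]
def up(x):
    x=cv2.resize(x,None,fx=4.6,fy=4.6,interpolation=cv2.INTER_CUBIC)[:298];return np.clip(x*1.5,0,255).astype('u1')
cv2.imwrite("pics/za.png",cv2.resize(np.clip(a*1.5,0,255).astype('u1'),None,fx=4.6,fy=4.6,interpolation=cv2.INTER_CUBIC));cv2.imwrite("pics/zb.png",cv2.resize(np.clip(b*1.5,0,255).astype('u1'),None,fx=4.8,fy=4.8,interpolation=cv2.INTER_CUBIC))
E
```

```text
(no output)
```

View pics/za.png

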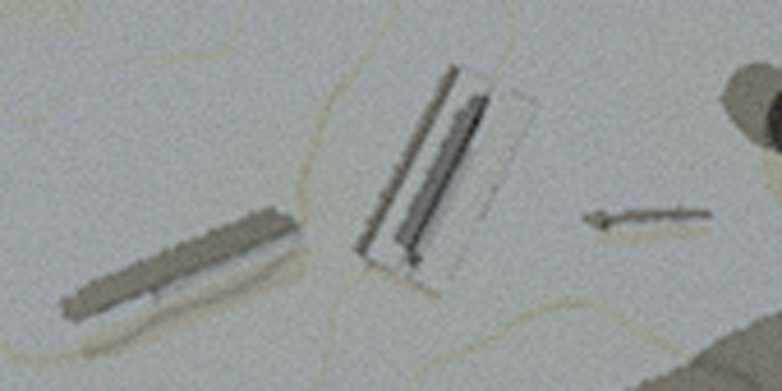

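View pics/zb.png

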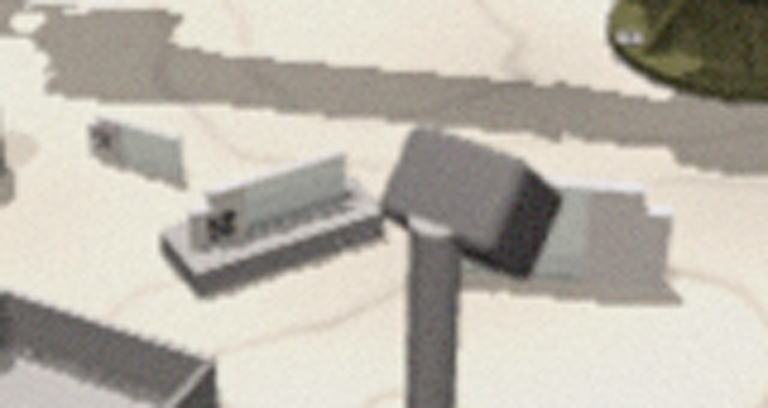

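```bash
cat > h.py <<'E'
from bench import ctrl
import numpy as np,cv2
from scipy.spatial.transform import Rotation as R
def cam(n):
    c=ctrl.camera_info(n);return c["camera_matrix"],c["xyz"],R.from_rotvec(c["orientation"]).as_matrix()
def ray(n,u,v):
    K,p,M=cam(n);d=M@np.linalg.inv(K)@[u,v,1];return p,d/np.linalg.norm(d)
def plane(n,u,v,z):
    p,d=ray(n,u,v);return p+d*(z-p[2])/d[2]
def proj(n,P):
    K,p,M=cam(n);q=K@(M.T@(np.array(P,float)-p));return q[:2]/q[2]
def avg(n,k=6):
    return np.mean([ctrl.get_image(n).astype(float) for _ in range(k)],axis=0)
def crop(im,x0,y0,x1,y1,s,fn,g=1.5):
    c=np.clip(im[y0:y1,x0:x1]*g,0,255).astype('u1');cv2.imwrite(fn,cv2.resize(c,None,fx=s,fy=s,interpolation=cv2.INTER_CUBIC))
E
python3 - <<'E'
from h import *
t=avg("top");s=avg("scene");np.save("t.npy",t);np.save("s.npy",s)
crop(t,275,180,335,245,9,"pics/t1.png");crop(t,175,95,245,160,9,"pics/t2.png")
crop(s,195,175,260,225,10,"pics/s1.png");crop(s,225,170,300,305,4.4,"pics/s2.png")
print(ctrl.get_state()["time"])
E
```

```text
0.7
```

View pics/t1.png

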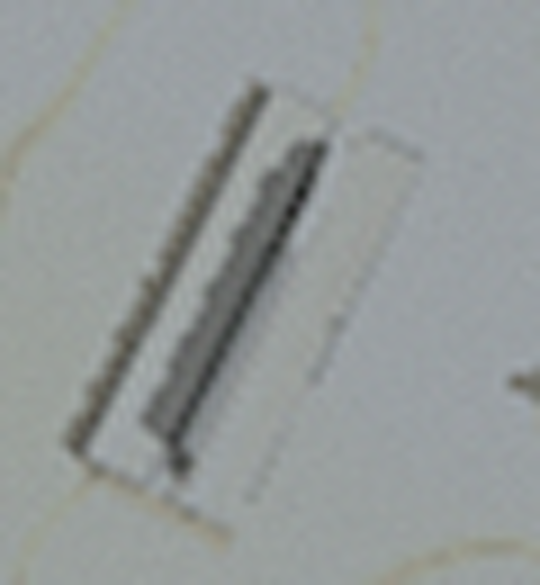

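View pics/t2.png

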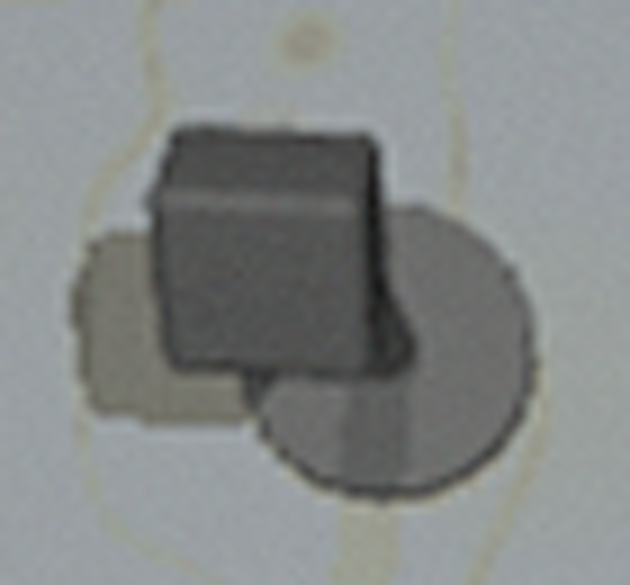

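View pics/s1.png

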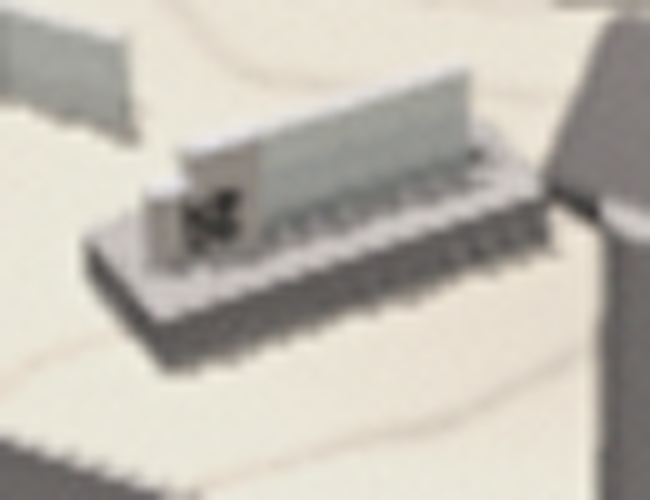

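View pics/s2.png

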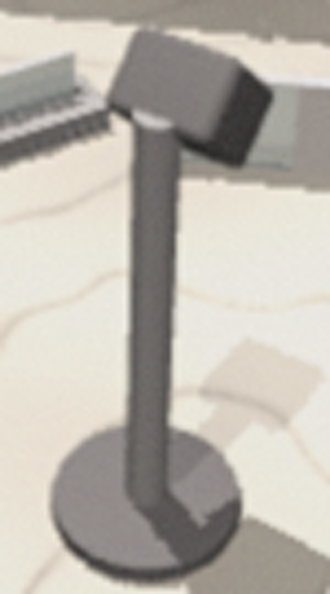

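```bash
cat > m.py <<'E'
from h import *
def px(c,x0,y0,s): return (c[0]+.5)/s-.5+x0,(c[1]+.5)/s-.5+y0
def P(n,c,x0,y0,s,z): return plane(n,*px(c,x0,y0,s),z)
S=lambda c,z:P("scene",c,195,175,10,z); T=lambda c,z:P("top",c,275,180,9,z)
np.set_printoptions(precision=4,suppress=True)
a=S((469,68),.062);b=S((182,152),.062);c=S((150,190),.05)
print("tag top",a,b,c,np.linalg.norm(a-b),np.linalg.norm(a[:2]-c[:2]),np.degrees(np.arctan2(*(b-a)[1::-1])))
q=[T(k,.022) for k in((266,90),(422,155),(232,540),(85,455))]
print("block top cam",np.array(q),[np.linalg.norm(q[i]-q[i-1]) for i in range(4)],np.mean(q,axis=0))
d=(q[0]-q[3]);print(np.degrees(np.arctan2(d[1],d[0])));d=(q[1]-q[2]);print(np.degrees(np.arctan2(d[1],d[0])))
q=[S(k,.022) for k in((86,243),(158,318),(548,195))]
print("block scene",np.array(q),np.linalg.norm(q[1]-q[0]),np.linalg.norm(q[1]-q[2]));d=(q[1]-q[2]);print(np.degrees(np.arctan2(d[1],d[0])),(q[0]+q[2])/2)
# slot line in top: dark line ends
e=T((178,475),.022),T((322,145),.022);print("slot",e)
U=lambda c,z:P("top",c,175,95,9,z)
V=lambda c,z:P("scene",c,225,170,4.4,z)
print("foot top",[U(k,.012) for k in((390,203),(535,350),(390,500))])
print("foot scene",V((52,490),.01),V((242,500),.01),(V((52,490),.01)+V((242,500),.01))/2)
E
python3 m.py
```

```text
tag top [ 0.416  -0.1449  0.062 ] [ 0.5084 -0.1986  0.062 ] [ 0.5177 -0.2055  0.05  ] 0.1068123519507829 0.11837887173809161 -30.174093987706488
block top cam [[ 0.5412 -0.1833  0.022 ]
 [ 0.5167 -0.2384  0.022 ]
 [ 0.381  -0.1665  0.022 ]
 [ 0.4121 -0.115   0.022 ]] [np.float64(0.14605993847045595), np.float64(0.0603196636134974), np.float64(0.1535588295427589), np.float64(0.06012763613421364)] [ 0.4628 -0.1758  0.022 ]
-27.876195936251126
-27.933669239603937
block scene [[ 0.5215 -0.2309  0.022 ]
 [ 0.5439 -0.1855  0.022 ]
 [ 0.4177 -0.1125  0.022 ]] 0.05062464268582115 0.1458401240306726
-30.053834993404585 [ 0.4696 -0.1717  0.022 ]
slot (array([ 0.4044, -0.1479,  0.022 ]), array([ 0.521 , -0.2027,  0.022 ]))
foot top [array([0.7892, 0.0939, 0.012 ]), array([0.7329, 0.0413, 0.012 ]), array([0.6785, 0.0954, 0.012 ])]
foot scene [0.7598 0.0487 0.01  ] [0.7111 0.1472 0.01  ] [0.7354 0.098  0.01  ]
```

```bash
cat >> m.py <<'E'
print("----head")
for nm,l,r,z in(("front",(170,370),(370,376),.261),("ridge",(155,196),(372,206),.305),("back",(178,125),(378,138),.272)):
    A,B=U(l,z),U(r,z);d=A-B;print(nm,A,B,np.linalg.norm(d),np.degrees(np.arctan2(-d[0],d[1])))
V2=lambda c:px(c,225,170,4.4)
print("scene px of head: ridge?",V2((150,28)),V2((240,62)))
for yaw in(-4,-2,0,2,4):
    y=np.radians(yaw);M=np.array([[np.cos(y),-np.sin(y)],[np.sin(y),np.cos(y)]])
    col=np.array([.7345,.0965]);o=col-M@[.14,0]
    out=[]
    for X,Z in((.069,.261),(.113,.305),(.145,.272)):
        for s in(.03,-.03):
            w=np.r_[o+M@[X,s],Z];out.append(np.r_[(proj("top",w)-[174.5,94.5])*9-.5,(proj("scene",w)-[224.5,169.5])*4.4-.5])
    print(yaw,o);print(np.round(np.array(out)))
E
python3 m.py|sed -n '/head/,$p'
```

```text
----head
front [0.6714 0.1298 0.261 ] [0.6683 0.0715 0.261 ] 0.058354589668258385 -3.101706297323582
ridge [0.7105 0.1254 0.305 ] [0.7062 0.0649 0.305 ] 0.06064958310781289 -4.0890530653637045
back [0.7407 0.1248 0.272 ] [0.7354 0.067  0.272 ] 0.058110942235537116 -5.209329704765005
scene px of head: ridge? (258.70454545454544, 175.97727272727272) (279.1590909090909, 183.70454545454544)
-4 [0.5948 0.1063]
[[165. 389. 281.  92.]
 [370. 399. 181.  56.]
 [145. 199. 242.  57.]
 [359. 209. 136.  20.]
 [174. 122. 204. 146.]
 [381. 131.  99. 105.]]
-2 [0.5946 0.1014]
[[173. 393. 277.  90.]
 [379. 395. 176.  56.]
 [148. 203. 241.  56.]
 [363. 205. 134.  20.]
 [173. 126. 206. 145.]
 [380. 128.  98. 107.]]
0 [0.5945 0.0965]
[[181. 397. 274.  87.]
 [387. 392. 171.  55.]
 [151. 207. 241.  54.]
 [366. 202. 131.  21.]
 [172. 129. 207. 144.]
 [379. 124.  98. 108.]]
2 [0.5946 0.0916]
[[190. 400. 270.  85.]
 [396. 388. 166.  55.]
 [155. 210. 240.  52.]
 [370. 198. 128.  21.]
 [172. 133. 208. 143.]
 [379. 120.  97. 109.]]
4 [0.5948 0.0867]
[[199. 403. 267.  83.]
 [404. 384. 161.  55.]
 [158. 214. 239.  51.]
 [373. 194. 125.  22.]
 [171. 136. 210. 142.]
 [378. 117.  96. 110.]]
```

```bash
cat > plan.py <<'E'
from h import *
np.set_printoptions(precision=4,suppress=True)
def Rz(d): return R.from_euler('z',d,degrees=True).as_matrix()
TA=-29.
def tagR(a=TA): return Rz(a)           # tag axes in holder
def grip(Rt,beta=0): # tool: x=tag y, z=-tag z tilted beta deg towards +tag x, y=z×x
    b=np.radians(beta); z=-np.cos(b)*Rt[:,2]+np.sin(b)*Rt[:,0]; x=Rt[:,1]; return np.c_[x,np.cross(z,x),z]
YAW=np.radians(-3.5);rr=np.array([np.cos(YAW),np.sin(YAW),0]);Z=np.array([0,0,1.])
aimR=np.c_[np.cross(rr,Z),(rr+Z)/2**.5,(Z-rr)/2**.5]; aimP=np.array([.5948,.105,.160])
def rows(p,Rm,n):
    s=ctrl.get_state();R0=R.from_rotvec(s["tool_rot"]).as_matrix()
    t=R0.T@(np.array(p)-s["position"]);w=R.from_matrix(R0.T@Rm).as_rotvec();r=w/n
    A=sum(R.from_rotvec(r*k).as_matrix() for k in range(n));dp=np.linalg.solve(A,t)
    print("n",n,"dp cm",dp*100,"|dp|",np.linalg.norm(dp)*100,"rot",r,"deg",np.degrees(np.linalg.norm(r)))
    print("t",s["time"],"pos",s["position"],"rot",s["tool_rot"],"q",s["joint_positions"],"F",s["ft_force"],"g",s["grip_width"]*8.7)
E
python3 -c "
from plan import *
rows([.4485,-.165,.2],grip(tagR()),16)"
```

```text
n 16 dp cm [ 1.2134 -3.6975  0.2601] |dp| 3.900160264277636 rot [ 0.     -0.     -0.1425] deg 8.163359044536033
t 0.7 pos [ 0.2264 -0.6093  0.2416] rot [ 2.5794 -1.7932  0.0002] q [ 1.2291  0.321  -0.0702  1.4505  0.0226  1.3708 -0.0569] F [-0.8882  0.1761 -0.3291] g 8.726485354905355
```

```bash
python3 -m crank '{"dp":[[1.21,-3.7,0.2],[1.21,-3.7,0.2],[1.21,-3.7,0.2],[1.21,-3.7,0.2],[1.21,-3.7,0.2],[1.21,-3.7,0.2],[1.21,-3.7,0.2],[1.21,-3.7,0.2]],"delta_rot":[[0,0,-0.1425],[0,0,-0.1425],[0,0,-0.1425],[0,0,-0.1425],[0,0,-0.1425],[0,0,-0.1425],[0,0,-0.1425],[0,0,-0.1425]]}' 8.7
python3 -c "
from plan import *
rows([.4485,-.165,.2],grip(tagR()),8)"
```

```text
time: 1.5
position: [0.4811, -0.4568, 0.2253]
tool_rot: [-3.14, 0.108, -0.001]
ft_force: [0.3, -0.0, 0.2]
grip_width: 0.999
n 8 dp cm [ 1.2019 -3.679   0.3164] |dp| 3.8833172311543542 rot [ 0.     -0.0001 -0.1417] deg 8.118060074377595
t 1.5 pos [ 0.4811 -0.4568  0.2253] rot [-3.1397  0.1081 -0.0007] q [ 0.9927  0.3791 -0.3603  1.4273  0.1335  1.3589  0.559 ] F [ 0.2757 -0.0464  0.1742] g 8.69437459257196
```

```bash
python3 -m crank '{"dp":[[1.2,-3.68,0.3],[1.2,-3.68,0.3],[1.2,-3.68,0.3],[1.2,-3.68,0.3],[1.2,-3.68,0.3],[1.2,-3.68,0.3],[1.2,-3.68,0.3],[1.2,-3.68,0.3]],"delta_rot":[[0,0,-0.1417],[0,0,-0.1417],[0,0,-0.1417],[0,0,-0.1417],[0,0,-0.1417],[0,0,-0.1417],[0,0,-0.1417],[0,0,-0.1417]]}' 8.7
cat > kin.py <<'E'
from plan import *
from scipy.optimize import least_squares
# serial model: z, y, z, y, z, y, z axes
Q=[([1.2291,.321,-.0702,1.4505,.0226,1.3708,-.0569],[.2264,-.6093,.2416],[2.5794,-1.7932,.0002]),
([.9927,.3791,-.3603,1.4273,.1335,1.3589,.559],[.4811,-.4568,.2253],[-3.1397,.1081,-.0007])]
s=ctrl.get_state();Q.append((s["joint_positions"],s["position"],s["tool_rot"]))
print(Q[-1])
import itertools
def rot(ax,a): return R.from_euler(ax,a).as_matrix()
def fk(q,sg,L):
    h,L1,L2,L3,o1,o2,o3=L
    M=rot('z',sg[0]*q[0])@rot('y',q[1])@rot('z',sg[1]*q[2])
    p=np.array([0,0,h])+M@[o1,0,L1]; M=M@rot('y',q[3])@rot('z',sg[2]*q[4])
    p=p+M@[o2,0,L2]; M=M@rot('y',q[5])@rot('z',sg[3]*q[6]); p=p+M@[o3,0,L3]; return p,M
if __name__=="__main__":
  best=None
  for sg in itertools.product([1,-1],repeat=4):
    e=sum(np.linalg.norm(R.from_matrix(fk(q,sg,[0]*7)[1].T@R.from_rotvec(r).as_matrix()).as_rotvec()) for q,p,r in Q)
    if best is None or e<best[0]: best=(e,sg)
  print(best);sg=best[1]
  f=lambda L:np.concatenate([fk(q,sg,L)[0]-p for q,p,r in Q]+[1e-3*np.array(L)[4:]])
  r=least_squares(f,[.33,.45,.45,.25,0,0,0]);print(r.x,f(r.x))
E
python3 kin.py
```

```text
time: 2.3
position: [0.4486, -0.164, 0.2015]
tool_rot: [2.706, 1.596, 0.001]
ft_force: [-0.1, -0.1, 1.3]
grip_width: 1.001
(array([ 0.9441,  0.002 , -0.6432,  1.8989,  0.0009,  1.2406,  1.3666]), array([ 0.4486, -0.164 ,  0.2015]), array([2.7057, 1.5962, 0.0009]))
(np.float64(3.0927855099043575), (1, -1, -1, -1))
[-76.7586   2.8514  -2.0354 -66.2516  -0.6062  -7.6075   0.3785] [-0.3309  0.0724  0.008   0.0505  0.0101 -0.0084 -0.0468 -0.0027  0.0004
 -0.0006 -0.0076  0.0004]
```

```bash
cat > kin2.py <<'E'
from kin import *
# Elbow sign pattern free; base yaw c0, tool yaw c1
def fk(q,sg,L):
    h,L1,L2,L3,o1,o2,o3,c0,c1=L
    M=rot('z',c0+sg[0]*q[0])@rot('y',sg[1]*q[1])@rot('z',sg[2]*q[2])
    p=np.array([0,0,h])+M@[o1,0,L1]; M=M@rot('y',sg[3]*q[3])@rot('z',sg[4]*q[4])
    p=p+M@[o2,0,L2]; M=M@rot('y',sg[5]*q[5])@rot('z',sg[6]*q[6]+c1); p=p+M@[o3,0,L3]; return p,M
def rerr(q,r,M): return R.from_matrix(M.T@R.from_rotvec(r).as_matrix()).as_rotvec()
def fit(Q):
  out=[]
  for sg in itertools.product([1,-1],repeat=7):
    if sg[1]!=1 : continue
    for c0,c1 in itertools.product((0,np.pi),(0,np.pi)):
      e=sum(np.linalg.norm(rerr(q,r,fk(q,sg,[0]*7+[c0,c1])[1])) for q,p,r in Q); out.append((e,sg,c0,c1))
  out.sort(key=lambda a:a[0]); return out
if __name__=="__main__":
  o=fit(Q)
  for a in o[:4]: print(a)
  e,sg,c0,c1=o[0]
  f=lambda L:np.concatenate([fk(q,sg,list(L)+[c0,c1])[0]-p for q,p,r in Q]+[2e-2*(np.array(L)-[.33,.45,.45,.25,0,0,0])])
  r=least_squares(f,[.33,.45,.45,.25,0,0,0]);print(r.x,f(r.x)[:9])
E
python3 kin2.py
```

```text
(array([ 0.9441,  0.002 , -0.6432,  1.8989,  0.0009,  1.2406,  1.3666]), array([ 0.4486, -0.164 ,  0.2015]), array([2.7057, 1.5962, 0.0009]))
(np.float64(0.0002307386913022322), (-1, 1, -1, 1, -1, 1, -1), 0, 3.141592653589793)
(np.float64(0.0024501165150672168), (-1, 1, -1, 1, -1, 1, -1), 3.141592653589793, 0)
(np.float64(0.31410408192907624), (-1, 1, -1, 1, 1, 1, -1), 0, 3.141592653589793)
(np.float64(0.31541420825905786), (-1, 1, -1, 1, 1, 1, -1), 3.141592653589793, 0)
[ 0.1634  0.5602  0.5011  0.4119 -0.0126 -0.0552 -0.0228] [ 0.0215  0.0152  0.0001  0.0058 -0.0031 -0.0002 -0.0009  0.0013  0.0002]
```

```bash
cat >> plan.py <<'E'
def final(g=(-.02,0,.039),beta=0,back=0.):
    p=aimP+aimR@(np.array(g)-[.04,.004,.028]); Rg=grip(aimR,beta); return p-Rg[:,2]*back,Rg
E
python3 -c "
from plan import *
print(final());rows(*final(),16)"
```

```text
(array([0.5879, 0.1655, 0.1649]), array([[ 0.7058, -0.061 ,  0.7058],
       [-0.0432, -0.9981, -0.0432],
       [ 0.7071,  0.    , -0.7071]]))
n 16 dp cm [ 1.7713 -1.4178  0.8169] |dp| 2.4114773683715343 rot [-0.0276  0.0436  0.0666] deg 4.829332726738005
t 2.3 pos [ 0.4486 -0.164   0.2015] rot [2.7057 1.5962 0.0009] q [ 0.9441  0.002  -0.6432  1.8989  0.0009  1.2406  1.3666] F [-0.1351 -0.1204  1.34  ] g 8.70945182562775
```

```bash
python3 -m crank '{"dp":[[1.77,-1.42,0.82],[1.77,-1.42,0.82],[1.77,-1.42,0.82],[1.77,-1.42,0.82],[1.77,-1.42,0.82],[1.77,-1.42,0.82],[1.77,-1.42,0.82],[1.77,-1.42,0.82]],"delta_rot":[[-0.0276,0.0436,0.0666],[-0.0276,0.0436,0.0666],[-0.0276,0.0436,0.0666],[-0.0276,0.0436,0.0666],[-0.0276,0.0436,0.0666],[-0.0276,0.0436,0.0666],[-0.0276,0.0436,0.0666],[-0.0276,0.0436,0.0666]]}' 8.7
python3 -c "
from plan import *
rows(*final(),8)"
python3 -m crank '{"dp":[[1.77,-1.42,0.82],[1.77,-1.42,0.82],[1.77,-1.42,0.82],[1.77,-1.42,0.82],[1.77,-1.42,0.82],[1.77,-1.42,0.82],[1.77,-1.42,0.82],[1.77,-1.42,0.82]],"delta_rot":[[-0.0276,0.0436,0.0666],[-0.0276,0.0436,0.0666],[-0.0276,0.0436,0.0666],[-0.0276,0.0436,0.0666],[-0.0276,0.0436,0.0666],[-0.0276,0.0436,0.0666],[-0.0276,0.0436,0.0666],[-0.0276,0.0436,0.0666]]}' 8.7
python3 -c "
from plan import *
rows(*final(),8)"
```

```text
time: 3.1
position: [0.4705, 0.0159, 0.1528]
tool_rot: [2.96, 0.777, 0.636]
ft_force: [-0.0, 0.0, -0.1]
grip_width: 1.0
n 8 dp cm [ 1.7574 -1.4611  0.8016] |dp| 2.421954526311782 rot [-0.0267  0.0436  0.0655] deg 4.75774790897743
t 3.1 pos [0.4705 0.0159 0.1528] rot [2.9601 0.7774 0.6359] q [ 0.6492 -0.3013 -0.5884  2.2831 -0.4043  0.7469  0.8106] F [-0.035   0.0221 -0.0904] g 8.700413534292382
time: 3.9
position: [0.5721, 0.1485, 0.1577]
tool_rot: [2.899, 0.002, 1.119]
ft_force: [-0.2, -0.7, 0.3]
grip_width: 0.999
n 8 dp cm [ 0.2031 -0.2173  0.0623] |dp| 0.30382623767771155 rot [-0.0013  0.006   0.0073] deg 0.5458514682480742
t 3.9 pos [0.5721 0.1485 0.1577] rot [2.8986 0.0017 1.1187] q [ 0.9443 -0.2632 -1.3195  2.2551  0.2596  0.2975 -0.6768] F [-0.1992 -0.6937  0.3253] g 8.687449119548313
```

```bash
python3 -m crank '{"dp":[[0.5,-0.54,0.15],[0.5,-0.54,0.15],[0.5,-0.54,0.15],[0.12,-0.12,0.05],[0,0,0],[0,0,0],[0,0,0],[0,0,0]],"delta_rot":[[-0.003,0.015,0.018],[-0.003,0.015,0.018],[-0.003,0.015,0.018],[-0.001,0.003,0.004],[0,0,0],[0,0,0],[0,0,0],[0,0,0]]}' 8.7
cat > fit.py <<'E'
from kin2 import *
Q=Q[:2]+[([ .9441,.002,-.6432,1.8989,.0009,1.2406,1.3666],[.4486,-.164,.2015],[2.7057,1.5962,.0009]),
([.6492,-.3013,-.5884,2.2831,-.4043,.7469,.8106],[.4705,.0159,.1528],[2.9601,.7774,.6359]),
([.9443,-.2632,-1.3195,2.2551,.2596,.2975,-.6768],[.5721,.1485,.1577],[2.8986,.0017,1.1187]),Q[-1]]
SG=(-1,1,-1,1,-1,1,-1)
def F(q):
    M1=rot('z',-q[0])@rot('y',q[1])@rot('z',-q[2]);M2=M1@rot('y',q[3])@rot('z',-q[4]);M3=M2@rot('y',q[5])@rot('z',-q[6]+np.pi);return M1,M2,M3
def fitL():
    A=[];b=[]
    for q,p,r in Q:
        M1,M2,M3=F(q);A.append(np.c_[[0,0,1],M1[:,[0,2]],M2[:,[0,2]],M3[:,[0,2]]]);b.append(p)
    A=np.vstack(A);b=np.hstack(b);x=np.linalg.lstsq(A,b,rcond=None)[0];return x,A@x-b
x,res=fitL()
def fkp(q):
    M1,M2,M3=F(q);return np.c_[[0,0,1],M1[:,[0,2]],M2[:,[0,2]],M3[:,[0,2]]]@x,M3
if __name__=="__main__": print(x,res)
E
python3 fit.py
python3 -c "
from plan import *
rows(*final(),8)"
```

```text
time: 4.7
position: [0.5842, 0.1614, 0.1628]
tool_rot: [2.885, -0.08, 1.176]
ft_force: [0.2, -0.5, -0.2]
grip_width: 1.0
(array([ 0.9291, -0.1676, -1.3759,  2.2378,  0.7142,  0.3371, -1.1658]), array([0.5842, 0.1614, 0.1628]), array([ 2.8851, -0.08  ,  1.1763]))
[ 0.284   0.0098  0.4735  0.0307  0.5213 -0.0237  0.3532] [ 0.0217  0.0198  0.0018  0.006   0.0108  0.0026  0.0117 -0.0034  0.005
 -0.0036  0.0205 -0.0021 -0.0027  0.0058 -0.0067  0.0053  0.0002 -0.0005]
n 8 dp cm [ 0.0497 -0.0544  0.011 ] |dp| 0.07447755764201094 rot [-0.      0.0014  0.0007] deg 0.08802942633148686
t 4.7 pos [0.5842 0.1614 0.1628] rot [ 2.8851 -0.08    1.1763] q [ 0.9291 -0.1676 -1.3759  2.2378  0.7142  0.3371 -1.1658] F [ 0.2413 -0.5269 -0.2108] g 8.701819404589497
```

```bash
sed -i 's/np.c_\[\[0,0,1\],M1\[:,\[0,2\]\],M2\[:,\[0,2\]\],M3\[:,\[0,2\]\]\]/B(q,M1,M2,M3)/' fit.py
sed -i '/^def F/i def B(q,M1,M2,M3):\n    M0=rot("z",-q[0]);return np.c_[[0,0,1],[1,0,0],[0,1,0],M0[:,:1],M1[:,[0,2]],M2[:,[0,2]],M3[:,[2]]]' fit.py
python3 fit.py; sed 's/M0\[:,:1\],M1/M0[:,:2],M1/; s/M3\[:,\[2\]\]/M3/' fit.py >fit3.py;python3 fit3.py
```

```text
(array([ 0.9291, -0.1676, -1.3759,  2.2378,  0.7142,  0.3371, -1.1658]), array([0.5842, 0.1614, 0.1628]), array([ 2.8851, -0.08  ,  1.1763]))
[ 0.2692 -0.0191 -0.0175  0.0028  0.0026  0.4516 -0.0053  0.5079  0.3603] [ 0.0043 -0.0043 -0.0007 -0.0024  0.0033  0.0008 -0.0023  0.     -0.0005
  0.0013  0.0012  0.0004  0.001  -0.0011  0.0001 -0.0019  0.0009 -0.0001]
(array([ 0.9291, -0.1676, -1.3759,  2.2378,  0.7142,  0.3371, -1.1658]), array([0.5842, 0.1614, 0.1628]), array([ 2.8851, -0.08  ,  1.1763]))
[ 0.2708  0.0003 -0.0111 -0.0104 -0.0191  0.0028  0.4649  0.0027  0.5156
 -0.0027  0.0035  0.3649] [ 0.001  -0.0001 -0.0005 -0.0015 -0.0006  0.0006  0.0004  0.0005 -0.0002
  0.0007  0.     -0.0005 -0.0002  0.0004 -0.0004 -0.0004 -0.0001  0.001 ]
```

```bash
cat > ik.py <<'E'
import io,contextlib
with contextlib.redirect_stdout(io.StringIO()):
    import fit3
from fit3 import *
lo=np.array([-2.86,-.3,-1.38,.06,-1.56,.09,-2.69]);hi=np.array([2.86,2.09,1.24,2.45,4.7,2.05,2.69])
def solve(p,Rm,m=.0,n=40,seeds=None,rng=np.random.default_rng(0)):
    best=[]
    mid=(lo+hi)/2
    for i in range(n):
        q0=rng.uniform(lo+m+.01,hi-m-.01) if seeds is None else seeds[i%len(seeds)]
        def f(q):
            P,M=fkp(q);return np.r_[(P-p)*10,3*R.from_matrix(M.T@Rm).as_rotvec(),1e-4*(q-mid)/(hi-lo)]
        r=least_squares(f,np.clip(q0,lo+m+.002,hi-m-.002),bounds=(lo+m,hi-m))
        best.append((np.linalg.norm(r.fun[:6]),r.x))
    best.sort(key=lambda a:a[0]);return best
E
cat > ik1.py <<'E'
from ik import *
for gx in(-.03,-.01):
  for b in(-40,-20,0,20,40):
    for m in (.15,.05):
        o=solve(*final((gx,0,.039),b),m=m,n=25)
        ok=[q for e,q in o if e<2e-3]
        print(gx,b,m,len(ok),o[0][0],o[0][1] if not ok else "")
        u=[]
        for q in ok:
            if all(np.linalg.norm(q-w)>.5 for w in u): u.append(q)
        for q in u[:3]: print("   ",q)
        if ok: break
E
time python3 ik1.py
```

```text
-0.03 -40 0.15 0 0.013504241002465658 [ 1.2725  0.2235 -1.23    2.2827 -1.41    0.5437  1.5498]
-0.03 -40 0.05 9 9.42271735050443e-09 
    [ 0.9704  0.1256 -0.9145  2.2879 -1.51    0.6265  1.5813]
-0.03 -20 0.15 0 0.060758009155689574 [ 0.7956 -0.1185 -0.9871  2.3    -1.263   0.2476  1.0046]
-0.03 -20 0.05 15 3.425920488542563e-09 
    [ 1.093  -0.2409 -1.2246  2.3229 -1.4977  0.3681  1.183 ]
    [ 0.0916 -0.0882 -0.3462  2.3315 -1.2138  0.1496  0.9656]
    [ 0.571  -0.1035 -0.7857  2.3221 -1.3317  0.2055  1.0774]
-0.03 0 0.15 12 1.7281168526377262e-09 
    [-0.2909 -0.0172 -0.3054  2.2317  1.0767  0.5081 -1.5214]
    [-0.8791 -0.042   0.2612  2.2552  1.0975  0.5324 -1.5459]
    [ 0.6716 -0.0093 -1.2197  2.2185  1.067   0.4723 -1.4808]
-0.03 20 0.15 19 8.77427303954907e-10 
    [ 0.1467  0.3614 -1.021   2.0202  1.3053  1.2019 -1.7395]
    [-0.5309  0.2036 -0.2722  2.0352  1.1025  1.0225 -1.6722]
    [-1.1813  0.1881  0.4149  2.0639  0.9847  0.9339 -1.6173]
-0.03 40 0.15 14 7.534614110939261e-10 
    [-0.9129  0.4531  0.0716  1.7972  0.9703  1.349  -1.6679]
    [-1.4975  0.5645  0.789
[... 541 characters left out ...]
39324183352637e-09 
    [-0.2676 -0.0433 -0.2851  2.2562  1.0616  0.4739 -1.4809]
    [-1.0416 -0.0844  0.4536  2.2883  1.1255  0.5272 -1.534 ]
    [-0.629  -0.056   0.059   2.2698  1.0835  0.4948 -1.5035]
-0.01 20 0.15 19 9.369337684405708e-10 
    [-0.2522  0.2018 -0.5316  2.0604  1.1577  1.0319 -1.6795]
    [-1.2016  0.1595  0.4607  2.099   1.0025  0.9145 -1.613 ]
    [-1.6835  0.2142  0.9854  2.1217  0.8973  0.8344 -1.5444]
-0.01 40 0.15 18 5.988244784404033e-10 
    [-1.5167  0.5474  0.8272  1.8689  0.6759  1.1176 -1.4817]
    [-0.7794  0.4302 -0.0605  1.8312  1.0281  1.3637 -1.6915]
    [-0.2819  0.5282 -0.6552  1.8129  1.2395  1.5544 -1.7713]
real	5m20.039s
user	5m18.697s
sys	0m0.198s
```

```bash
python3 - <<'E'
from h import *
s=ctrl.get_image("scene");t=ctrl.get_image("top")
cv2.imwrite("pics/n1.png",np.hstack([cv2.resize(s[:300,150:400],None,fx=1.6,fy=1.6),cv2.resize(t[80:380,130:380],None,fx=1.6,fy=1.6)]))
E
```

```text
(no output)
```

View pics/n1.png

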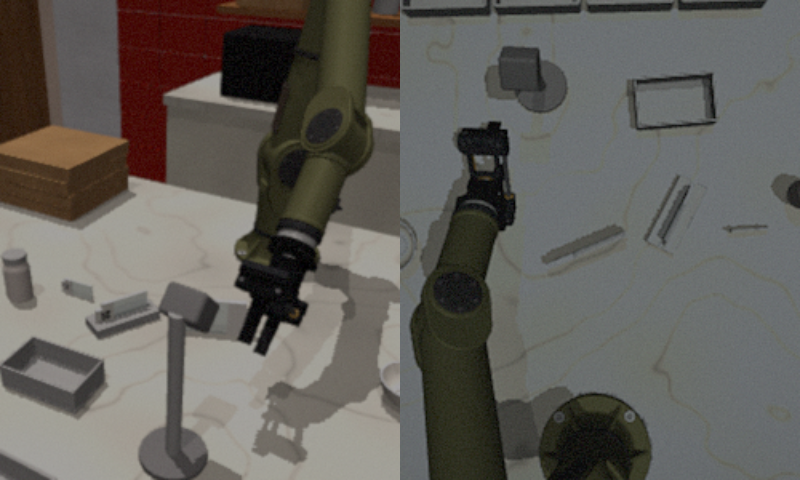

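```bash
cat >> plan.py <<'E'
TC=np.array([.4671,-.1748,.006])
def grasp(g=(-.02,0,.043),beta=25,back=0.):
    p=TC+tagR()@np.array(g);Rg=grip(tagR(),beta);return p-Rg[:,2]*back,Rg
E
python3 -c "
from plan import *
print(grasp(back=.09));rows(*grasp(back=.09),16)"
```

```text
(array([ 0.4163, -0.1467,  0.1306]), array([[ 0.4848,  0.7927,  0.3696],
       [ 0.8746, -0.4394, -0.2049],
       [ 0.    ,  0.4226, -0.9063]]))
n 16 dp cm [-1.9308  1.3045 -0.3105] |dp| 2.350806630775595 rot [ 0.0037 -0.0274 -0.0734] deg 4.4921435969679475
t 4.8 pos [0.5842 0.1614 0.1628] rot [ 2.8852 -0.0801  1.1764] q [ 0.929  -0.1673 -1.3759  2.2377  0.7146  0.3371 -1.1661] F [-0.3457  0.5074 -0.2986] g 8.701746937532246
```

```bash
python3 -m crank '{"dp":[[-1.93,1.3,-0.5],[-1.93,1.3,-0.5],[-1.93,1.3,-0.5],[-1.93,1.3,-0.5],[-1.93,1.3,-0.5],[-1.93,1.3,-0.5],[-1.93,1.3,-0.5],[-1.93,1.3,-0.5]],"delta_rot":[[0.0037,-0.0274,-0.0734],[0.0037,-0.0274,-0.0734],[0.0037,-0.0274,-0.0734],[0.0037,-0.0274,-0.0734],[0.0037,-0.0274,-0.0734],[0.0037,-0.0274,-0.0734],[0.0037,-0.0274,-0.0734],[0.0037,-0.0274,-0.0734]]}' 8.7
python3 -c "
from plan import *
rows(*grasp(back=.09),8)"
```

```text
time: 5.6
position: [0.4662, 0.0322, 0.1168]
tool_rot: [2.741, 0.732, 0.743]
ft_force: [0.3, 0.3, 0.2]
grip_width: 1.003
n 8 dp cm [-1.9798  1.2785 -0.1779] |dp| 2.3634260519252543 rot [ 0.0031 -0.0266 -0.073 ] deg 4.456305420818545
t 5.6 pos [0.4662 0.0322 0.1168] rot [2.7408 0.7315 0.7435] q [ 0.0161 -0.3013 -0.2681  2.4477  0.2681  0.4844  0.0546] F [0.3455 0.3219 0.2434] g 8.722859955709042
```

```bash
python3 -m crank '{"dp":[[-1.98,1.28,-0.3],[-1.98,1.28,-0.3],[-1.98,1.28,-0.3],[-1.98,1.28,-0.3],[-1.98,1.28,-0.18],[-1.98,1.28,-0.18],[-1.98,1.28,-0.18],[-1.98,1.28,-0.18]],"delta_rot":[[0.0031,-0.0266,-0.073],[0.0031,-0.0266,-0.073],[0.0031,-0.0266,-0.073],[0.0031,-0.0266,-0.073],[0.0031,-0.0266,-0.073],[0.0031,-0.0266,-0.073],[0.0031,-0.0266,-0.073],[0.0031,-0.0266,-0.073]]}' 8.7
python3 -c "
from plan import *
rows(*grasp(back=.09),8)
t=avg('top',3);s=avg('scene',3)
crop(t,250,170,350,250,4,'pics/p1.png');crop(s,180,110,300,230,4,'pics/p2.png')
cv2.imwrite('pics/p.png',np.hstack([cv2.imread('pics/p1.png')[:320],cv2.imread('pics/p2.png')[120:440]]))
"
```

```text
time: 6.4
position: [0.4294, -0.1456, 0.1245]
tool_rot: [2.373, 1.395, 0.296]
ft_force: [0.2, 0.7, 0.5]
grip_width: 0.999
n 8 dp cm [-0.0917 -0.0919 -0.1251] |dp| 0.1802844179975554 rot [-0.0009  0.0009 -0.    ] deg 0.0736465807387434
t 6.4 pos [ 0.4294 -0.1456  0.1245] rot [2.3734 1.395  0.2958] q [ 0.1775 -0.29   -0.024   2.3818  0.2371  0.6604  1.0568] F [0.1867 0.6906 0.5219] g 8.691269540634467
```

View pics/p2.png

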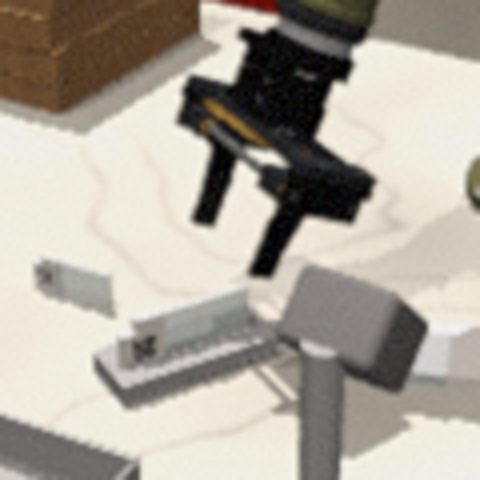

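View pics/p1.png

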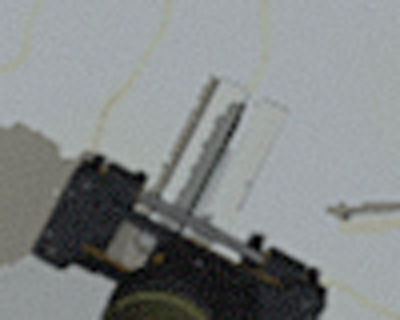

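```bash
python3 -c "
from plan import *
rows(*grasp(),8)"
```

```text
n 8 dp cm [-0.1116 -0.0767  0.9976] |dp| 1.006710562631367 rot [-0.0009  0.0007 -0.0003] deg 0.06809618352682323
t 6.7 pos [ 0.4297 -0.1436  0.124 ] rot [2.3755 1.3932 0.2986] q [ 0.1765 -0.2898 -0.0271  2.3828  0.2358  0.6592  1.0514] F [-0.2512  0.9027  1.118 ] g 8.690634270537213
```

```bash
python3 -m crank '{"dp":[[-0.11,-0.08,1.15],[-0.11,-0.08,1.15],[-0.11,-0.08,1.15],[-0.11,-0.08,1.15],[-0.11,-0.08,1.15],[-0.11,-0.08,1.15],[-0.22,-0.12,1.0],[0,0,0]],"delta_rot":[[-0.0009,0.0007,-0.0003],[-0.0009,0.0007,-0.0003],[-0.0009,0.0007,-0.0003],[-0.0009,0.0007,-0.0003],[-0.0009,0.0007,-0.0003],[-0.0009,0.0007,-0.0003],[-0.0009,0.0007,-0.0003],[-0.0009,0.0007,-0.0003]]}' 8.7
python3 -c "
from plan import *
rows(*grasp(),8)
t=avg('top',3);s=avg('scene',3)
crop(t,250,170,350,250,5,'pics/q1.png');crop(s,180,150,280,230,6,'pics/q2.png')
"
```

```text
time: 7.5
position: [0.4485, -0.165, 0.0485]
tool_rot: [2.37, 1.397, 0.306]
ft_force: [0.6, -0.3, 0.3]
grip_width: 0.997
n 8 dp cm [ 0.0048  0.0141 -0.0005] |dp| 0.01488659969547212 rot [-0.0003  0.0001  0.0001] deg 0.02028660004573019
t 7.5 pos [ 0.4485 -0.165   0.0485] rot [2.3703 1.3966 0.3064] q [ 0.2153 -0.092  -0.0107  2.4124  0.3088  0.423   1.0127] F [ 0.6033 -0.3287  0.2817] g 8.678163447949194
```

View pics/q2.png

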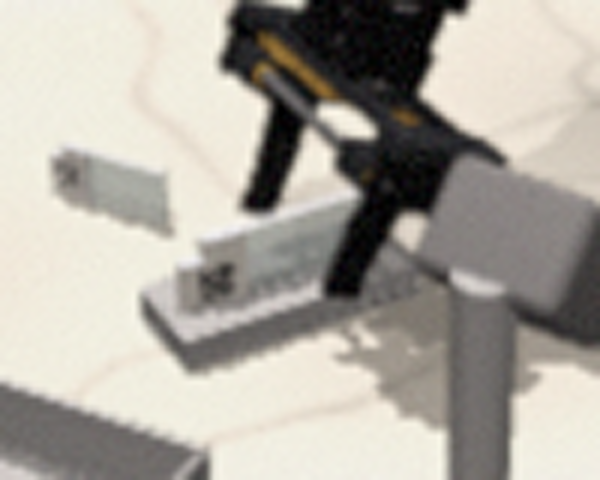

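View pics/q1.png

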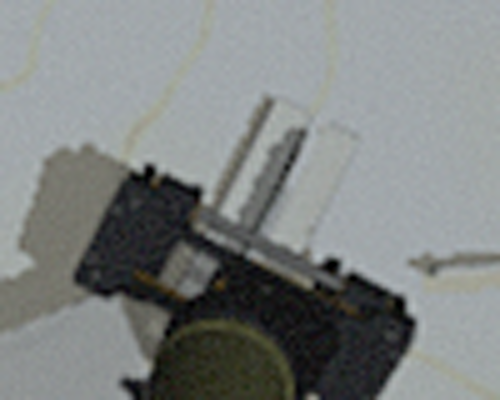

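```bash
python3 -m crank '{"dp":[[0,0,0],[0,0,0],[0,0,0],[0,0,0],[0,0,0],[0,0,0],[0,0,0],[0,0,0]],"delta_rot":[[0,0,0],[0,0,0],[0,0,0],[0,0,0],[0,0,0],[0,0,0],[0,0,0],[0,0,0]]}' 0 3
python3 -c "
from plan import *
rows(*grasp(),8);print(ctrl.get_state()['torque'])"
```

```text
time: 8.6
position: [0.4497, -0.1658, 0.0502]
tool_rot: [2.368, 1.395, 0.309]
ft_force: [-0.1, -1.1, 0.3]
grip_width: 0.356
n 8 dp cm [ 0.0067 -0.0105  0.0113] |dp| 0.016793223197422373 rot [ 0.0001  0.0001 -0.    ] deg 0.005768796218151891
t 8.6 pos [ 0.4497 -0.1658  0.0502] rot [2.3683 1.3946 0.3089] q [ 0.2154 -0.094  -0.0098  2.4109  0.3091  0.4232  1.0132] F [-0.1318 -1.092   0.3469] g 3.098976694604813
[0.2846 0.3026 0.0009]
```

Still closing slowly; continue.

```bash
python3 -m crank '{"dp":[[0,0,0],[0,0,0],[0,0,0],[0,0,0],[0,0,0],[0,0,0],[0,0,0],[0,0,0]],"delta_rot":[[0,0,0],[0,0,0],[0,0,0],[0,0,0],[0,0,0],[0,0,0],[0,0,0],[0,0,0]]}' 0 3
python3 -c "
from plan import *
rows(*grasp(),8);print(ctrl.get_state()['torque'],tagR().T@ctrl.get_state()['ft_force'])"
```

```text
time: 9.4
position: [0.4497, -0.1657, 0.0502]
tool_rot: [2.368, 1.395, 0.309]
ft_force: [-0.1, -0.3, -0.1]
grip_width: 0.088
n 8 dp cm [ 0.0066 -0.0102  0.0116] |dp| 0.016768599292986467 rot [ 0.0001  0.0001 -0.    ] deg 0.0057417322831955254
t 9.4 pos [ 0.4497 -0.1657  0.0502] rot [2.3682 1.3946 0.309 ] q [ 0.2154 -0.094  -0.0098  2.411   0.3091  0.4232  1.0132] F [-0.1278 -0.3013 -0.0651] g 0.7647299866989817
[ 0.3117  0.2604 -0.03  ] [ 0.0343 -0.3255 -0.0651]
```

```bash
python3 -m crank '{"dp":[[0,0,0],[0,0,0],[0,0,0],[0,0,0],[0,0.21,-0.45],[0,0.42,-0.91],[0,0.42,-0.91],[0,0.42,-0.91]],"delta_rot":[[0,0,0],[0,0,0],[0,0,0],[0,0,0],[0,0,0],[0,0,0],[0,0,0],[0,0,0]]}' 0 30
python3 -c "
from plan import *
rows(*final((-.02,0,.043),25),16);print(ctrl.get_state()['torque'],tagR().T@ctrl.get_state()['ft_force'])"
```

```text
time: 10.2
position: [0.4498, -0.1658, 0.0866]
tool_rot: [2.368, 1.394, 0.31]
ft_force: [-0.3, 0.2, -1.2]
grip_width: 0.09
n 16 dp cm [ 2.0229 -1.2498 -0.4643] |dp| 2.422704298979367 rot [-0.0275  0.0114  0.0788] deg 4.824383026714705
t 10.2 pos [ 0.4498 -0.1658  0.0866] rot [2.3677 1.3941 0.3099] q [ 0.2041 -0.1679  0.0011  2.3813  0.2557  0.5221  1.0737] F [-0.331   0.1553 -1.1506] g 0.7854113030401918
[ 0.3371  0.3745 -0.0019] [-0.3648 -0.0246 -1.1506]
```

```bash
python3 -m crank '{"dp":[[0,0.6,-1.3],[0,0.6,-1.3],[0,0.6,-1.3],[0,0.6,-1.3],[0,0.6,-1.3],[0,0.6,-1.3],[0,0.6,-1.3],[0,0.6,-1.3]],"delta_rot":[[0,0,0],[0,0,0],[0,0,0],[0,0,0],[0,0,0],[0,0,0],[0,0,0],[0,0,0]]}'
python3 -c "
from plan import *
rows(*final((-.02,0,.043),25),16)
t=avg('top',2);s=avg('scene',3)
crop(t,250,150,350,250,5,'pics/r1.png');crop(s,160,60,300,200,4.2,'pics/r2.png')
"
```

```text
time: 11.0
position: [0.4545, -0.1677, 0.1983]
tool_rot: [2.372, 1.394, 0.303]
ft_force: [0.4, 0.0, -0.5]
grip_width: 0.093
n 16 dp cm [ 1.7494 -1.6506  0.0723] |dp| 2.40627818785624 rot [-0.0276  0.0118  0.0787] deg 4.828905579095568
t 11.0 pos [ 0.4545 -0.1677  0.1983] rot [2.3724 1.3941 0.303 ] q [ 0.4024 -0.3017 -0.1644  2.2294  0.094   0.7955  1.2459] F [ 0.3698  0.0429 -0.4558] g 0.8110058040608514
```

View pics/r2.png

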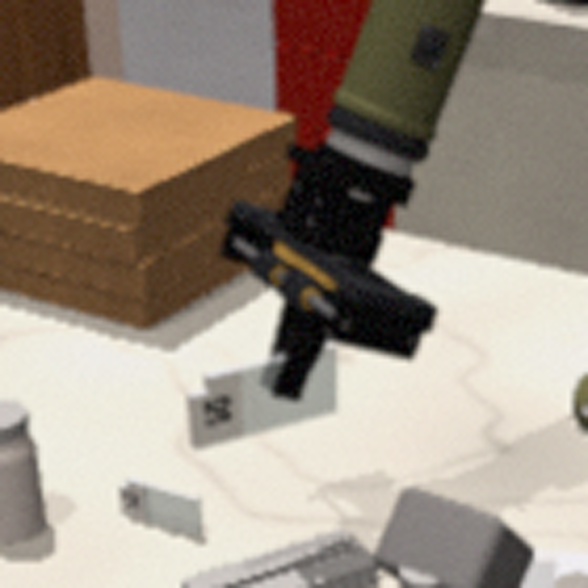

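```bash
cat > chk.py <<'E'
from plan import *
def tagpose(g=(-.02,0,.043),beta=25):
    s=ctrl.get_state();Rg=R.from_rotvec(s["tool_rot"]).as_matrix()
    z,x=Rg[:,2],Rg[:,0];b=np.radians(beta);y=Rg[:,1] # tool y = z×x ; tag: y=x_tool
    tx=np.sin(b)*z+np.cos(b)*y ; tz=-np.cos(b)*z+np.sin(b)*y
    Rt=np.c_[tx,x,tz];return s["position"]-Rt@np.array(g),Rt
def pr(cam,x0,y0,sc,g=(-.02,0,.043)):
    o,Rt=tagpose(g)
    for nm,c in dict(clear_top=(-.06,.004,.056),clear_bot=(-.06,.004,0),fr_bot=(.06,.004,0),fr_top=(.06,.004,.044),notch_in=(.046,.004,.044),notch_top=(.046,.004,.056),frost0=(.02,.004,.056),frost0b=(.02,.004,0),label=(.04,.004,.028)).items():
        w=o+Rt@np.array(c);u=proj(cam,w);print(nm,np.round(u,1),"crop",np.round((u+.5-[x0,y0])*sc-.5),w)
E
python3 -c "
from chk import *
pr('scene',160,60,4.2)"
```

```text
clear_top [240.5 142.3] crop [340. 347.] [ 0.4215 -0.1442  0.2104]
clear_bot [240.6 158. ] crop [340. 413.] [ 0.4213 -0.1441  0.1544]
fr_bot [206.8 167.3] crop [198. 452.] [ 0.5262 -0.2024  0.1539]
fr_top [205.9 154.7] crop [194. 399.] [ 0.5264 -0.2025  0.1979]
notch_in [210.1 153.6] crop [212. 395.] [ 0.5141 -0.1957  0.198 ]
notch_top [209.9 150. ] crop [211. 380.] [ 0.5142 -0.1957  0.21  ]
frost0 [217.6 148.1] crop [244. 371.] [ 0.4914 -0.183   0.2101]
frost0b [218.5 164.1] crop [247. 439.] [ 0.4912 -0.183   0.1541]
label [212.2 157.8] crop [221. 412.] [ 0.5088 -0.1927  0.182 ]
```

```bash
cat > go.py <<'E'
from plan import *
from scipy.spatial.transform import Slerp
G=(-.022,0,.043)
pf,Rf=final(G,25)
s=ctrl.get_state()
sl=Slerp([0,1],R.from_rotvec([s["tool_rot"],R.from_matrix(Rf).as_rotvec()]) if 0 else R.from_matrix([R.from_rotvec(s["tool_rot"]).as_matrix(),Rf]))
def way(p,f,n): rows(p,sl(f).as_matrix(),n)
E
python3 -c "
from go import *
print(pf)
way([.56,-.02,.20],.5,8)"
```

```text
[0.5852 0.1677 0.1678]
n 8 dp cm [ 2.263  -0.3866  0.1749] |dp| 2.3023884555930203 rot [-0.0277  0.0117  0.0788] deg 4.8311804932843
t 11.25 pos [ 0.4545 -0.1671  0.1973] rot [2.3719 1.3958 0.3045] q [ 0.3932 -0.3014 -0.1572  2.2316  0.0963  0.7932  1.2438] F [ 0.0031  0.1609 -0.6321] g 0.7662394647011876
```

```bash
python3 -m crank '{"dp":[[2.26,-0.39,0.17],[2.26,-0.39,0.17],[2.26,-0.39,0.17],[2.26,-0.39,0.17],[2.26,-0.39,0.17],[2.26,-0.39,0.17],[2.26,-0.39,0.17],[2.26,-0.39,0.17]],"delta_rot":[[-0.0277,0.0117,0.0788],[-0.0277,0.0117,0.0788],[-0.0277,0.0117,0.0788],[-0.0277,0.0117,0.0788],[-0.0277,0.0117,0.0788],[-0.0277,0.0117,0.0788],[-0.0277,0.0117,0.0788],[-0.0277,0.0117,0.0788]]}'
python3 -c "
from go import *
rows(pf,Rf,8)"
```

```text
time: 12.05
position: [0.5629, -0.0193, 0.1983]
tool_rot: [2.566, 0.565, 0.699]
ft_force: [-0.9, -1.2, -1.1]
grip_width: 0.09
n 8 dp cm [ 0.6185 -2.3124 -0.3781] |dp| 2.4233604742459396 rot [-0.0277  0.0119  0.0786] deg 4.821923479877462
t 12.05 pos [ 0.5629 -0.0193  0.1983] rot [2.566  0.5648 0.6991] q [ 0.4729 -0.1782 -0.6883  2.1952  0.5374  0.629  -0.1702] F [-0.8773 -1.1858 -1.0632] g 0.7852785956246654
```

```bash
python3 -m crank '{"dp":[[0.62,-2.31,-0.38],[0.62,-2.31,-0.38],[0.62,-2.31,-0.38],[0.62,-2.31,-0.38],[0.62,-2.31,-0.38],[0.62,-2.31,-0.38],[0.62,-2.31,-0.38],[0.62,-2.31,-0.38]],"delta_rot":[[-0.0277,0.0119,0.0786],[-0.0277,0.0119,0.0786],[-0.0277,0.0119,0.0786],[-0.0277,0.0119,0.0786],[-0.0277,0.0119,0.0786],[-0.0277,0.0119,0.0786],[-0.0277,0.0119,0.0786],[-0.0277,0.0119,0.0786]]}'
python3 -c "
from go import *
rows(pf,Rf,4)"
```

```text
time: 12.85
position: [0.5827, 0.1624, 0.1663]
tool_rot: [2.502, -0.282, 1.009]
ft_force: [0.2, -0.4, -0.1]
grip_width: 0.091
n 4 dp cm [ 0.0651 -0.1276 -0.0457] |dp| 0.15035354688825356 rot [-0.001   0.0012  0.0048] deg 0.28865474361429
t 12.85 pos [0.5827 0.1624 0.1663] rot [ 2.5024 -0.2818  1.0087] q [ 0.1875  0.3762 -1.0756  2.0236  1.2979  1.3066 -1.7191] F [ 0.2462 -0.439  -0.0585] g 0.7887900306177997
```

Joints are well within their ranges. Settle and look.

```bash
python3 -m crank '{"dp":[[0.06,-0.13,-0.05],[0.06,-0.13,-0.05],[0.06,-0.13,-0.05],[0.06,-0.13,-0.05],[0,0,0],[0,0,0],[0,0,0],[0,0,0]],"delta_rot":[[-0.001,0.0012,0.0048],[-0.001,0.0012,0.0048],[-0.001,0.0012,0.0048],[-0.001,0.0012,0.0048],[0,0,0],[0,0,0],[0,0,0],[0,0,0]]}'
python3 -c "
from go import *
rows(pf,Rf,4)
t=avg('top',4);s=avg('scene',4);np.save('t2.npy',t);np.save('s2.npy',s)
crop(t,160,95,270,180,7,'pics/u1.png');crop(s,210,90,350,230,4.2,'pics/u2.png')
from chk import *
pr('scene',210,90,4.2,(-.022,0,.043));pr('top',160,95,7,(-.022,0,.043))
"
```

```text
time: 13.65
position: [0.5855, 0.1663, 0.1695]
tool_rot: [2.498, -0.306, 1.021]
ft_force: [-1.0, -0.0, -0.2]
grip_width: 0.088
n 4 dp cm [-0.0385 -0.0415  0.0061] |dp| 0.0569243139551124 rot [-0.0001  0.      0.0001] deg 0.009278362803171526
t 13.65 pos [0.5855 0.1663 0.1695] rot [ 2.4984 -0.3059  1.0206] q [ 0.1749  0.3844 -1.0714  2.0114  1.303   1.3205 -1.7372] F [-0.9989 -0.0328 -0.1556] g 0.7626157452878974
clear_top [327.8 209.7] crop [496. 504.] [0.5814 0.205  0.1812]
clear_bot [319.2 230.7] crop [460. 593.] [0.6209 0.2027 0.1416]
fr_bot [276.7 214. ] crop [282. 522.] [0.6137 0.0829 0.1416]
fr_top [283.2 198.5] crop [309. 457.] [0.5826 0.0847 0.1727]
notch_in [288.  200.3] crop [329. 465.] [0.5835 0.0987 0.1727]
notch_top [289.7 196. ] crop [336. 447.] [0.575  0.0992 0.1812]
frost0 [298.7 199.3] crop [374. 461.] [0.5766 0.1252 0.1812]
frost0b [290.3 219.4] crop [339. 545.] [0.6161 0.1228 0.1416]
label [287.6 206.7] crop [328. 492.] [0.5951 0.104  0.1614]
clear_top [172.4 174.1] crop [ 90. 557.] [0.5814 0.205  0.1812]
clear_bot [176.4 162.3] crop [118. 474.] [0.6209 0.2027 0.1416]
fr_bot [217.1 163.8] crop [403. 485.] [0.6137 0.0829 0.1416]
fr_top [215.3 173. ] crop [390. 549.] [0.5826 0.0847 0.1727]
notch_in [210.4 172.9] crop [356. 548.] [0.5835 0.0987 0.1727]
notch_top [209.8 175.5] crop [352. 566.] [0.575  0.0992 0.1812]
frost0 [200.6 175.1] crop [287. 564.] [0.5766 0.1252 0.1812]
frost0b [203.5 163.3] crop [308. 481.] [0.6161 0.1228 0.1416]
label [209.  169.4] crop [346. 523.] [0.5951 0.104  0.1614]
```

View pics/u1.png

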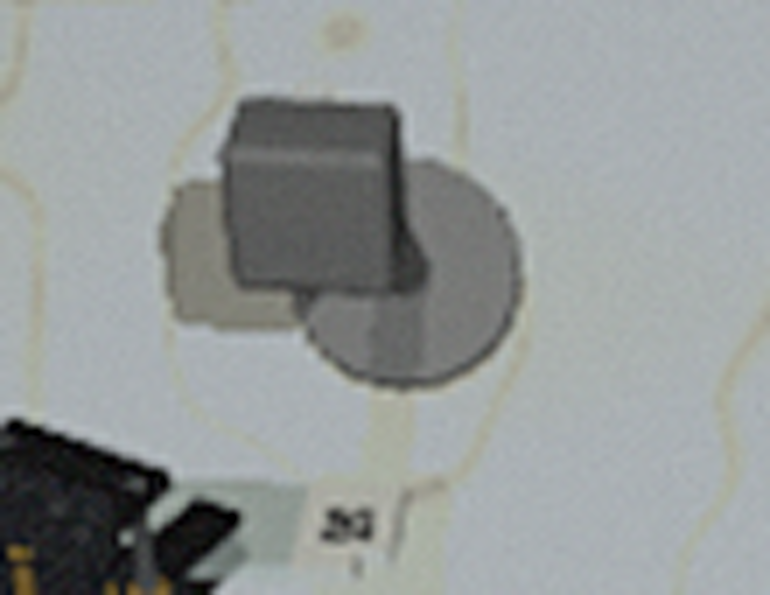

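View pics/u2.png

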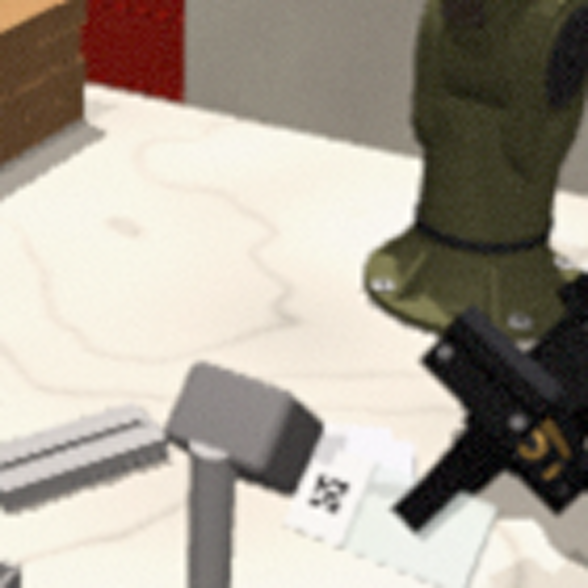

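```bash
python3 -m crank '{"dp":[[0,0,0],[0,0,0],[0,0,0],[0,0,0],[0,0,0],[0,0,0],[0,0,0],[0,0,0]],"delta_rot":[[0,0,0],[0,0,0],[0,0,0],[0,0,0],[0,0,0],[0,0,0],[0,0,0],[0,0,0]]}'
python3 -c "
from go import *
rows(pf,Rf,1)
print(ctrl.get_state()['qd'])
a=np.load('t.npy');b=np.load('t2.npy')
for n,(x0,y0,x1,y1) in dict(pan=(268,118,332,165),shaker=(358,182,405,215),bowl=(102,210,145,255)).items():
    print(n,np.abs(a-b)[y0:y1,x0:x1].mean(),np.abs(a-b)[y0:y1,x0:x1].max())
print(ctrl.close_job())"
```

```text
time: 14.85
position: [0.5855, 0.1667, 0.1693]
tool_rot: [2.499, -0.305, 1.02]
ft_force: [0.5, 0.4, -0.2]
grip_width: 0.091
n 1 dp cm [-0.1317 -0.1229  0.0359] |dp| 0.18368023349739623 rot [-0.001   0.0003  0.0009] deg 0.07755289112709701
t 14.85 pos [0.5855 0.1667 0.1693] rot [ 2.499  -0.3051  1.0203] q [ 0.1741  0.385  -1.0714  2.0112  1.3031  1.3206 -1.7373] F [ 0.5401  0.416  -0.235 ] g 0.795303864611861
[-0.0011  0.0016  0.0005 -0.001   0.0005 -0.0005  0.0001]
pan 9.576813682033096 15.666666666666671
shaker 9.452056021204957 15.583333333333329
bowl 47.421202985931664 97.25
the job is handed in; nothing more can be done
None
```

```bash
python3 -c "
import numpy as np,cv2
cv2.imwrite('pics/end.png',np.hstack([np.load('t2.npy')[100:300,60:360],np.load('s2.npy')[150:350,212:512]]).astype('u1'))"
```

```text
(no output)
```

View pics/end.png

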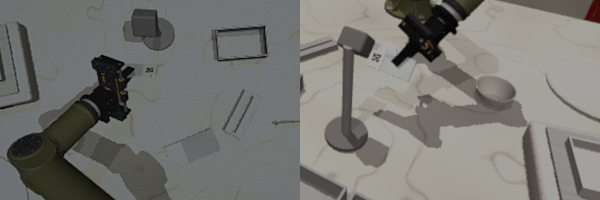

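I handed the job in at 14.85 s with the tag held still in front of the reader's eye. One thing went wrong: the larger look-alike tag, which is not on the list, got knocked over.

**What I did:** I found the middle-sized tag in the holder, with its notched, frosted end pointing away from the robot. I gripped it across the clear part, tilted 25° in the tag's plane so the final pose stayed inside the joint ranges. I drew it straight up and carried it to the aim point.

**Checks that passed:**
- **Position:** by tool pose and grip offset, the label sat at (0.595, 0.104, 0.161) m. My measured aim point is (0.595, 0.105, 0.160) m.
- **Orientation:** within 0.1° of the aim axes I worked out. The reader's heading (-3.5°) is only measured to 1 or 2 degrees.
- **Pictures:** the label appears within about a pixel of the prediction in both views. It faces the eye and no finger covers the frosted end.
- **Hold:** the gripper opening was about 8 mm, the arm was nearly still, and the wrist force was under 1 N.
- **Bystanders:** the pan and shaker show no change in the top view. The bowl check there came out different because the arm covers it. In the scene view the bowl is at its original pixel.

**Checks that failed or disagreed:**
- **Toppled look-alike:** it was standing at 4.8 s and lies flat in the end picture, which I only viewed in full after handing in. The arm or gripper most likely brushed it on the way to or from the holder; I felt no notable force. It is still on the counter.
- **Joint 2 limit:** joint 2 read about -0.301 to -0.302 against its -0.30 limit at a few points on the way. It ended well inside.

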